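# Fetch the long rail from the drawer and lay it in the cradle

### The arm

A 6-joint arm with a two-finger parallel gripper is mounted at the origin on the work surface. World frame = base frame: x ahead of the robot, y to its left, z up, the work surface at z = 0. Lengths are in mm, angles in rad, forces in N, time in s.
With the tool pointing down it reaches from about 350 to 975 mm from the base axis. Payload 17.4 kg.
Tool frame: the origin (TCP) lies on the centre line of the jaws, within the pads' length; the fingertips stand 17 mm ahead of it and the grasp point (between the pads) lies 2 mm behind it; z points along the fingers, y is the line along which they close (so a half turn about z gives the same grasp; the last joint's range is limited). The gripper opens to 85 mm and grips with 20 to 120 N. Pads are 22 mm wide; open, the fingers measure 114 mm over their backs; the gripper's body (76 mm by 85 mm) begins 54 mm behind the grasp point. The pads swing forward as they close: fully open they stand 13 mm farther back than shut.
Start: joints at [1.132, 0.116, 1.442, -0, 1.584, -0.038], TCP at [263.363, 621.508, 209.103] pointing down, gripper open.
Joint ranges: [-2.83, 2.83], [-0.83, 2.19], [0.07, 2.5], [-1.14, 4.28], [0.01, 3], [-2.97, 2.97]. Speed limits (rad/s): [1.89, 1.89, 2.22, 3.14, 3.14, 3.14].

### API

Orientations are given as a unit quaternion [w, x, y, z].
In Python, from plant import manip gives the robot as it stands. Calls block until the motion is done:
- manip.movep(position, orientation): joint-space move of the TCP to a pose.
- manip.line_to(position, orientation=None, velocity=150): straight line of the TCP; orientation=None keeps the orientation; velocity is the mean speed in mm/s.
- manip.set_joints(angles): joint-space move.
- manip.gripper_to(opening): opening from 0.0 (shut) to 1.0 (fully open); the grip force is fixed at half the most; returns when the fingers have stopped.
- manip.pause(seconds).
- manip.solve_ik(position, orientation): joint angles nearest the present ones, or None.
- manip.sense(): the state.
- manip.grab_frame(name): name is "scene" or "side" or "wrist"; returns the picture (384x512x3 uint8, red, green, blue); there is no depth.
- manip.camera_info(name): a dict with "mtx" (3x3 intrinsics, pixels), "camera_from_world" (4x4, takes a point from world to camera coordinates). Camera axes: x right, y up, looking along -z (the intrinsics and any distortion apply to the point x, -y, -z); pixel columns grow to the right and rows downward; lengths in mm; the calibration is good to about 2 mm. A picture is of the moment at which its call begins: read the wrist's pose just before it. camera_info takes no time and is no camera call; for the wrist camera it gives the pose at the moment of the call.
A pose or a line that the arm cannot do raises manip.IKError and nothing moves.
- manip.job_done(): hands the job in; it is judged then, once.
The state is a dict: "time_s": time; "q": joint angles; "qd": joint speeds; "joint_efforts": joint torques, N m; "ee_pos": TCP position; "orientation": TCP orientation; "wrist_force": force on the tool from outside, world axes, zero at the start; "moment": the same for the moment, N m; "finger_gap": opening from 0.0 (shut) to 1.0 (fully open); "gripper_force": force on a finger pad.
Only numpy, scipy, OpenCV 4.12 (cv2) and the standard library are available. Lean on these libraries where they do the work, as an engineer would, in place of code of your own. Each camera call takes 0.05 s, during which the arm holds its last target. There are 200 camera calls.

### The job

Pull the top drawer of the small grey cabinet all the way out to its stop, take out the longest of the three aluminium rails and lower it, without dropping it, into both notches of the cradle on the bench so that it lies flat and about centred. Then push the drawer fully shut again, with the two shorter rails still in it. Leave the lower drawer shut and do not shift the bottle, beaker, jar or box cutter on the bench.

Things in the scene. Friction and masses are not known exactly. Their poses are not given: they have to be found in the camera images.
- cab_drawer0 (a joint): opening of the TOP drawer of the grey two-drawer bench cabinet, in m: 0 shut, 0.162 at its stop; it may start up to 0.006 ajar. The cabinet is fixed: 220 deep, 270 wide, 150 high, its top clear in front and a parcel at the back of it. The drawer slides out towards the robot along the -x axis of cab_drawer0_handle.
- cab_drawer0_handle (a point): middle of the top drawer's bar handle: a level steel bar 11 mm in diameter and 120 long, along this point's y axis, 112 above the bench and 38 below the cabinet's top. Its axis stands 35 in front of the drawer's front panel (x axis points into the cabinet, z up); the panel's top edge is 26 above the bar's axis.
- drawer_in (a point): centre of the top drawer's inner floor, 85 above the bench; moves with the drawer, axes as the handle's. The inside is 175 long (x) and 228 wide (y), with no dividers; side walls rise 43 above the floor, the front panel 53. At the stop this point lies 68 out in front of the cabinet's carcass.
- cab_drawer1 (a joint): opening of the LOWER drawer of the same cabinet, in m: 0 shut. It has the same bar handle, 63 below the upper one. To be left shut.
- rail_long: the longest rail: a bare aluminium bar with slots, 125 x 28 x 28, loose in the top drawer, its length (x axis) roughly along the drawer's travel. The three rails lie side by side about 72 apart, in any order. Origin at the centre of its underside.
- rail_mid: a rail of the same section, 92 x 28 x 28, in the top drawer; origin and axes as rail_long. Stays in the drawer.
- rail_short: a rail of the same section, 62 x 28 x 28, in the top drawer; origin and axes as rail_long. Stays in the drawer.
- cradle_seat (a point): centre of the cradle's seat, midway between its two notches, at the height of their floors, 30 above the bench; x axis through both notches, z up. Fixed: black base plate 120 (x) x 90 x 10 with two grey U-blocks, each 20 long (x), 80 wide, 50 high, centred 38 either side of this point (56 clear between them). Each notch is 38 wide, 20 deep, open at the top.
- bottle: white bottle with a blue cap, 60 in diameter, about 150 tall, upright on the bench; origin at the centre of its underside. Leave alone.
- beaker: glass beaker, 70 in diameter, 90 tall, upright on the bench; origin at the centre of its underside. Leave alone.
- jar: amber jar with a black lid, 70 in diameter, 90 tall, upright on the bench; origin at the centre of its underside. Leave alone.
- knife: closed black and yellow box cutter, 140 x 22 x 15, lying flat on the bench; origin at the centre of its underside, x along it. Leave alone.
Not all that is in view belongs to the job. What is shaped like the part that bears cradle_seat but green is not meant.

How it is judged:
By the outcome, as a careful person would: the job done as asked, in the order asked, and still so for the second after the job is handed in, with the robot touching nothing.
It also fails if it takes over 72 s, if anything falls off the work surface, if the arm or the gripper's body presses on something with over 40 N, if the wrist force passes 120 N, or if a joint passes its speed limit or range.

## Working session

There is one attempt and no reset: what is moved stays moved. The work goes in short steps, each a Python script; the robot and the scene stay as the last script left them, time stands still between calls to the robot, and variables do not carry over. Pictures are saved under pics/ and viewed, at most 10 in all, crops included, and the job is handed in when it is done.

```bash
mkdir -p pics; ls
cat > h.py <<'E'
import numpy as np, cv2
from plant import manip
def snap(n,f):
    i=manip.camera_info(n); im=manip.grab_frame(n)
    cv2.imwrite(f'pics/{f}.png',cv2.cvtColor(im,cv2.COLOR_RGB2BGR)); np.savez(f'pics/{f}.npz',**{k:np.array(v) for k,v in i.items() if k in('mtx','camera_from_world')}); return im,i
E
python3 - <<'E'
from h import *
for n in('scene','side','wrist'):
    im,i=snap(n,n+'0'); print(n,i)
a=[cv2.imread(f'pics/{n}0.png') for n in('scene','side')]
s=manip.sense();print(s)
E
```

```text
pics
scene {'mtx': array([[397.42893163,   0.        , 257.33883837],
       [  0.        , 397.42893163, 196.78582508],
       [  0.        ,   0.        ,   1.        ]]), 'camera_from_world': array([[-8.12659191e-01,  5.82671277e-01, -8.90064434e-03,
         4.00451747e+02],
       [-4.54698818e-01, -6.24473665e-01,  6.35044587e-01,
         2.24342530e+02],
       [ 3.64464022e-01,  5.20121933e-01,  7.72424204e-01,
        -1.31206992e+03],
       [ 0.00000000e+00,  0.00000000e+00,  0.00000000e+00,
         1.00000000e+00]])}
side {'mtx': array([[437.0796668 ,   0.        , 253.20366272],
       [  0.        , 437.0796668 , 184.10920753],
       [  0.        ,   0.        ,   1.        ]]), 'camera_from_world': array([[ 7.98487190e-01, -6.01853660e-01, -1.37978268e-02,
        -3.93298927e+02],
       [ 4.07744302e-01,  5.23813579e-01,  7.47906357e-01,
        -3.36693412e+02],
       [-4.42902689e-01, -6.02819630e-01,  6.63660833e-01,
        -1.11566290e+03],
       [ 0.00000000e+00,  0.00000000e+00,  0.00000000e+00,
         1.00000000e+00]])}
wrist {'mtx': array([[278.955942
[... 504 characters left out ...]
me_s': 0.15, 'q': array([ 1.13216445e+00,  1.16371202e-01,  1.44207274e+00,  2.60512717e-05,
        1.58401008e+00, -3.78375127e-02]), 'qd': array([ 0.00113602, -0.00065822, -0.0011958 ,  0.00074415, -0.00169973,
        0.00071204]), 'joint_efforts': array([-2.15697190e-05, -7.32504845e+01, -6.32849693e+01, -4.09681343e-05,
        5.00932263e-03,  3.32444063e-05]), 'ee_pos': array([263.31015265, 621.35828282, 208.55913743]), 'orientation': array([-1.14293264e-04,  1.99058397e-01,  9.79987535e-01, -4.15448203e-04]), 'wrist_force': array([ 0.15094218,  0.57310577, -0.09690841]), 'moment': array([ 0.04588445, -0.0092023 ,  0.00716184]), 'gripper_force': 0.0, 'finger_gap': 0.9983509175938471}
```

View pics/scene0.png

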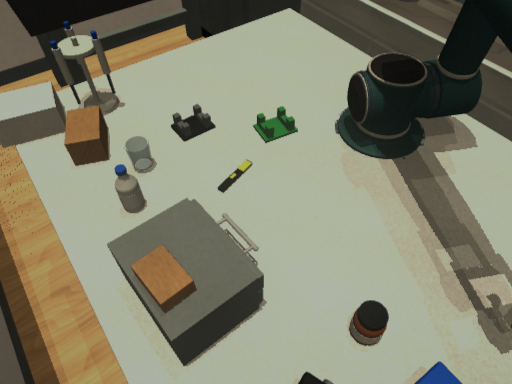

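View pics/side0.png

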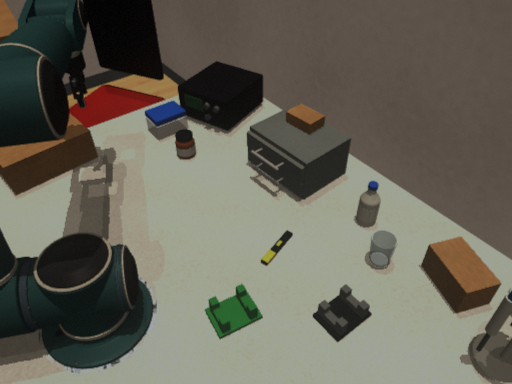

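Scene view: cabinet at (185,275) with its upper handle at (222,215)–(257,249). Two candidates for the cradle: the black/grey one at (193,123) and the green one at (275,124). The black base with grey blocks fits the text, and green is excluded. I'll take one enlarged crop to confirm and get exact pixels.

```bash
cat >> h.py <<'E'
def ray(f,uv):
    d=np.load(f'pics/{f}.npz'); K=d['mtx'];T=d['camera_from_world'];R=T[:3,:3];c=-R.T@T[:3,3]
    x=np.linalg.inv(K)@[uv[0],uv[1],1.]; v=R.T@(x*[1,-1,-1]); return c,v/np.linalg.norm(v)
def onz(f,uv,z):
    c,v=ray(f,uv); return (c+v*(z-c[2])/v[2])
def tri(*obs):
    A=0;b=0;L=[]
    for f,uv in obs:
        c,v=ray(f,uv);P=np.eye(3)-np.outer(v,v);A=A+P;b=b+P@c;L.append((c,P))
    p=np.linalg.solve(A,b);return p,[round(float(np.linalg.norm(P@(p-c))),1) for c,P in L]
def proj(f,p):
    d=np.load(f'pics/{f}.npz');q=d['camera_from_world']@np.r_[p,1];x=d['mtx']@(q[:3]*[1,-1,-1]);return x[:2]/x[2]
E
python3 - <<'E'
from h import *
np.set_printoptions(precision=1,suppress=True)
for f,l in(('scene0',[((222,215),112),((257,249),112),((193,123),0),((275,124),0),((236,176),8),((132,205),0),((141,165),0),((367,335),0)]),('side0',[((252,150),112),((283,167),112),((342,313),0),((234,311),0),((277,248),8),((367,220),0),((378,260),0),((186,155),0)])):
    for uv,z in l: print(f,uv,onz(f,uv,z))
s=cv2.imread('pics/scene0.png');d=cv2.imread('pics/side0.png')
c=lambda im,x,y,w,h,k:cv2.resize(im[y:y+h,x:x+w],None,fx=k,fy=k,interpolation=cv2.INTER_CUBIC)
top=np.hstack([c(s,165,95,140,50,2.8),c(d,200,280,140,50,2.8)])
bot=np.hstack([c(s,200,200,98,70,4),c(d,235,135,98,70,4)])
W=max(top.shape[1],bot.shape[1]);p=lambda a:cv2.copyMakeBorder(a,0,0,0,W-a.shape[1],0)
cv2.imwrite('pics/crop0.png',np.vstack([p(top),p(bot)]))
E
```

```text
scene0 (222, 215) [647.2  71.8 112. ]
scene0 (257, 249) [634.7 198.4 112. ]
scene0 (193, 123) [ 480.7 -388.9   -0. ]
scene0 (275, 124) [ 261.1 -221.5    0. ]
scene0 (236, 176) [501.4 -95.9   8. ]
scene0 (132, 205) [ 795.3 -182.8   -0. ]
scene0 (141, 165) [ 707.5 -311.6   -0. ]
scene0 (367, 335) [527.5 464.3   0. ]
side0 (252, 150) [640.2 199.9 112. ]
side0 (283, 167) [664.   68.9 112. ]
side0 (342, 313) [ 496.6 -370.1    0. ]
side0 (234, 311) [ 281.7 -197.9    0. ]
side0 (277, 248) [ 497.1 -108.6    8. ]
side0 (367, 220) [ 793.2 -187.     0. ]
side0 (378, 260) [ 699.8 -312.1    0. ]
side0 (186, 155) [517.4 445.1   0. ]
```

View pics/crop0.png

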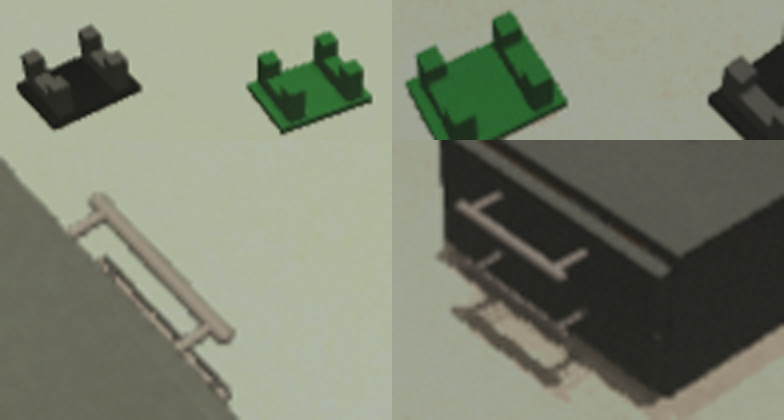

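The crop confirms it: black base with grey blocks is the one at scene (193,123), the other is all green. Upper handle ends are scene (224.3,215)/(257,248.8) and side (276.5,168)/(252.5,151.3). Next I triangulate these and work out the wrist camera geometry.

Run:
```python
from h import *
from scipy.spatial.transform import Rotation as Ro
np.set_printoptions(precision=2,suppress=True)
a=tri(('scene0',(224.3,215)),('side0',(276.5,168)));b=tri(('scene0',(257,248.8)),('side0',(252.5,151.3)))
print(a,b,np.linalg.norm(a[0]-b[0]));m=(a[0]+b[0])/2
d=a[0]-b[0]; print(m,'yaw',np.arctan2(d[0],-d[1]))
s=manip.sense();q=s['orientation'];R=Ro.from_quat([*q[1:],q[0]]).as_matrix();T=np.load('pics/wrist0.npz')['camera_from_world']
C=-T[:3,:3].T@T[:3,3];print('tool R',R,'cam in tool',R.T@(C-s['ee_pos']),'view dir tool',R.T@(-T[2,:3]),'cam x in tool',R.T@T[0,:3])
```

```text
(array([643.36,  76.13, 113.67]), [0.0, 0.0]) (array([636.06, 195.9 , 110.82]), [2.5, 2.5]) 120.02995568616132
[639.71 136.01 112.25] yaw 0.0608986306044351
tool R [[-0.92  0.39 -0.  ]
 [ 0.39  0.92 -0.  ]
 [ 0.   -0.   -1.  ]] cam in tool [  72.87   -1.59 -166.21] view dir tool [-0.29 -0.    0.96] cam x in tool [-0.  1.  0.]
```

Handle: length measures 120, z 112, yaw 0.061, all matching the text. Now I view the cradle from two wrist places, then go over the handle.

```bash
cat >> h.py <<'E'
from scipy.spatial.transform import Rotation as Ro
def quat(yaw):  # tool down, tool y along world angle yaw
    c,s=np.cos(yaw),np.sin(yaw); q=Ro.from_matrix(np.array([[-s,c,0],[c,s,0],[0,0,-1]]).T.reshape(3,3).T if 0 else np.column_stack([(-s,c,0),(c,s,0),(0,0,-1)])).as_quat(); return np.r_[q[3],q[:3]]
E
sed -i 's/np.array(\[\[-s,c,0\],\[c,s,0\],\[0,0,-1\]\]).T.reshape(3,3).T if 0 else //' h.py
python3 - <<'E'
from h import *
np.set_printoptions(precision=3,suppress=True)
y=np.arctan2(-380,488)
manip.movep([488,-380,290],quat(y)); print(manip.sense()['time_s'])
snap('wrist','wc1')
manip.line_to([430,-430,270]); snap('wrist','wc2')
s=manip.sense();print(s['time_s'],s['q'])
for yy in(.061,.061+np.pi,.061+np.pi/2,.061-np.pi/2): print(yy,manip.solve_ik([640,136,230],quat(yy)))
cv2.imwrite('pics/wc.png',np.hstack([cv2.imread('pics/wc1.png')[:,56:456],cv2.imread('pics/wc2.png')[:,56:456]]))
E
```

```text
3.7333
4.5083 [-0.826 -0.039  1.503  0.     1.677 -0.165]
0.061 [ 0.17   0.066  1.461 -0.     1.614  0.109]
3.202592653589793 None
1.6317963267948965 [ 0.17   0.066  1.461 -0.     1.614 -1.461]
-1.5097963267948966 [ 0.17   0.066  1.461 -0.     1.614  1.68 ]
```

View pics/wc.png

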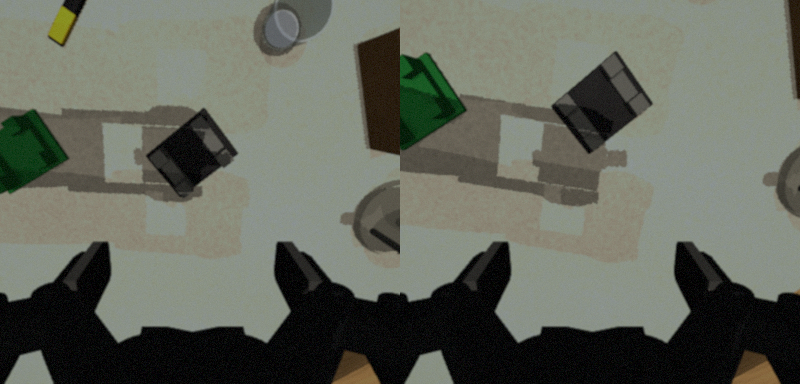

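Wrist views: black cradle at about (248,152) in wc1 and (258,102) in wc2, with the green one to its left. I'll enlarge it to read the block corners, and move over the handle in the same step for two views there.

Run:
```python
from h import *
c=lambda f,x,y,w,h,k:np.clip(cv2.resize(cv2.imread(f'pics/{f}.png')[y:y+h,x:x+w],None,fx=k,fy=k,interpolation=cv2.INTER_CUBIC).astype(float)*1.8,0,255)
cv2.imwrite('pics/crop1.png',np.hstack([c('wc1',200,100,100,100,4),c('wc2',205,50,100,100,4)]))
manip.gripper_to(.32)
manip.movep([635,136,240],quat(.061)); snap('wrist','wh1'); s=manip.sense();print(s['time_s'],s['finger_gap'])
```

```text
7.3083 0.32135494141670595[ WARN:0@0.356] global loadsave.cpp:1063 imwrite_ Unsupported depth image for selected encoder is fallbacked to CV_8U.
```

View pics/crop1.png

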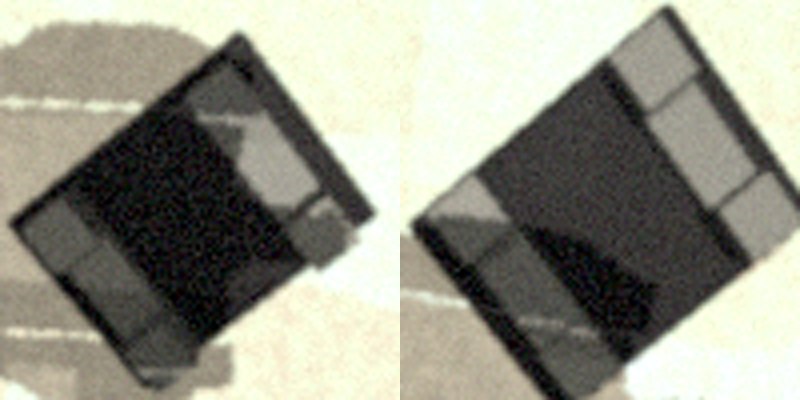

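View pics/wh1.png

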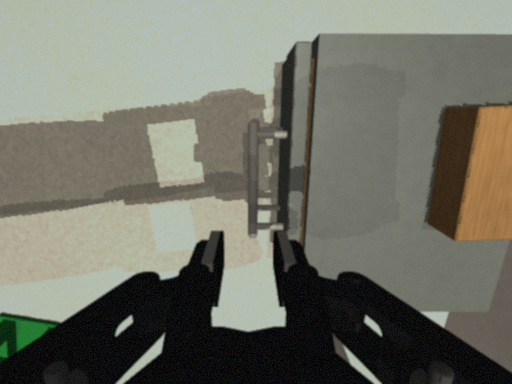

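Handle bar in wh1: (254,121)–(253,235), with the fingers centred near column 249. Crop1: I read the inner top corners of both U-blocks in both views and check their sizes, then look at the handle point.

Run:
```python
from h import *
np.set_printoptions(precision=1,suppress=True)
w2={'RA':(608,62),'RB':(750,262),'LA':(472,172),'LB':(628,360)}
w1={'RA':(190,110),'RB':(312,268),'LA':(65,190),'LB':(200,345)}
u1={k:np.array([200+v[0]/4,100+v[1]/4]) for k,v in w1.items()}
u2={k:np.array([205+(v[0]-400)/4,50+v[1]/4]) for k,v in w2.items()}
for f,u in(('wc1',u1),('wc2',u2)):
    P={k:onz(f,v,50) for k,v in u.items()}
    print(f,P,'c',sum(P.values())/4,'w',[np.linalg.norm(P[a]-P[b]) for a,b in('RA RB'.split(),'LA LB'.split(),'RA LA'.split(),'RB LB'.split())])
    d=P['RA']+P['RB']-P['LA']-P['LB'];e=P['RB']+P['LB']-P['RA']-P['LA'];print('yaw x',np.arctan2(d[1],d[0]),'yaw y',np.arctan2(e[1],e[0]))
for k in u1: print('tri',k,tri(('wc1',u1[k]),('wc2',u2[k])))
a,b=onz('wh1',(254,121),112),onz('wh1',(253.3,235),112);d=a-b;print('handle',a,b,(a+b)/2,np.linalg.norm(d),np.arctan2(-d[0],d[1]))
# base plate outer corners wc2/wc1 at z=10
print([onz('wc1',(200+x/4,100+y/4),10) for x,y in((12,222),(238,35),(375,212))])
print([onz('wc2',(205+(x-400)/4,50+y/4),10) for x,y in((412,222),(668,5))])
```

```text
wc1 {'RA': array([ 517.5, -341.5,   50. ]), 'RB': array([ 518.1, -414.1,   50. ]), 'LA': array([ 464.4, -336. ,   50. ]), 'LB': array([ 467.4, -411.9,   50. ])} c [ 491.8 -375.9   50. ] w [np.float64(72.56363980379302), np.float64(76.02091858496401), np.float64(53.36404585223928), np.float64(50.75380938363566)]
yaw x -0.07347449374640913 yaw y -1.5465614279893356
wc2 {'RA': array([ 517.1, -337.8,   50. ]), 'RB': array([ 517.2, -415.6,   50. ]), 'LA': array([ 462.1, -336.7,   50. ]), 'LB': array([ 465.7, -416.3,   50. ])} c [ 490.5 -376.6   50. ] w [np.float64(77.7666900491793), np.float64(79.67828177548084), np.float64(55.03730682281285), np.float64(51.59016702262036)]
yaw x -0.003985525959327728 yaw y -1.5469167753426554
tri RA (array([ 516.9, -339.9,   61.1]), [1.5, 1.5])
tri RB (array([ 518. , -416.2,   41.4]), [0.3, 0.3])
tri LA (array([ 462. , -335.9,   38.2]), [0.5, 0.5])
tri LB (array([ 464.4, -417.9,   27.1]), [1.2, 1.2])
handle [636.9 196.2 112. ] [644.4  69.2 112. ] [640.7 132.7 112. ] 127.26133818849047 0.059105020789849125
[array([ 432.7, -334. ,   10. ]), array([ 547.6, -332.5,   10. ]), array([ 549.9, -420.1,   10. ])]
[array([ 432.6, -332.7,   10. ]), array([ 548.9, -332.5,   10. ])]
```

The cradle seat is at (491,-376.5), yaw ≈0.01, from the plate corners, and this agrees with the block corners. The handle is at (640.3,135), yaw 0.06, z 112. Now I grasp and pull, feeling for the stop.

Run:
```python
from h import *
np.set_printoptions(precision=1,suppress=True)
yaw=.06;X=np.array([np.cos(yaw),np.sin(yaw),0]);q=quat(yaw);H=np.array([640.3,135,118.])
manip.movep(H+[0,0,50],q); manip.line_to(H,q,100)
s=manip.sense();print(s['wrist_force'],s['ee_pos'])
manip.gripper_to(0);s=manip.sense();print('grip',s['finger_gap']*85,s['gripper_force'],s['wrist_force'],s['time_s'])
manip.line_to(H-X*148,q,110)
print(manip.sense()['wrist_force'])
for d in range(150,172,2):
    manip.line_to(H-X*d,q,40);s=manip.sense();f=s['wrist_force']@X;print(d,round(f,1),s['ee_pos'])
    if abs(f)>25:break
print(s['time_s'],s['finger_gap']*85)
```

```text
[0.7 0.3 0.3] [640.4 135.  118.2]
grip -0.09424352710358987 0.0 [0.6 0.1 0.7] 8.725
[-0.  -0.3  0.2]
150 -0.2 [490.6 126.  117.9]
152 0.4 [488.5 125.9 118. ]
154 -0.4 [486.5 125.8 118. ]
156 -0.6 [484.5 125.6 118. ]
158 0.2 [482.5 125.5 118. ]
160 -0.4 [480.5 125.4 118. ]
162 0.0 [478.5 125.3 118. ]
164 -0.2 [476.5 125.1 118. ]
166 -0.2 [474.5 125.  118. ]
168 0.8 [472.5 124.9 118. ]
170 0.1 [470.5 124.8 118. ]
12.9667 0.19157188728114724
```

The fingers closed on nothing, so the bar was missed. I'll look before trying again.

Run:
```python
from h import *
manip.line_to([560,130,240],quat(.06),200); manip.gripper_to(.32)
for f in('scene','side','wrist'): snap(f,f+'2')
print(manip.sense()['time_s'])
c=lambda f,x,y,w,h,k:cv2.resize(cv2.imread(f'pics/{f}.png')[y:y+h,x:x+w],None,fx=k,fy=k,interpolation=cv2.INTER_CUBIC)
a=np.vstack([c('side2',230,120,100,75,4),c('scene2',200,195,100,75,4)])
b=c('wrist2',170,60,200,300,2)
cv2.imwrite('pics/m2.png',np.hstack([a,b]))
```

```text
14.4
```

View pics/m2.png

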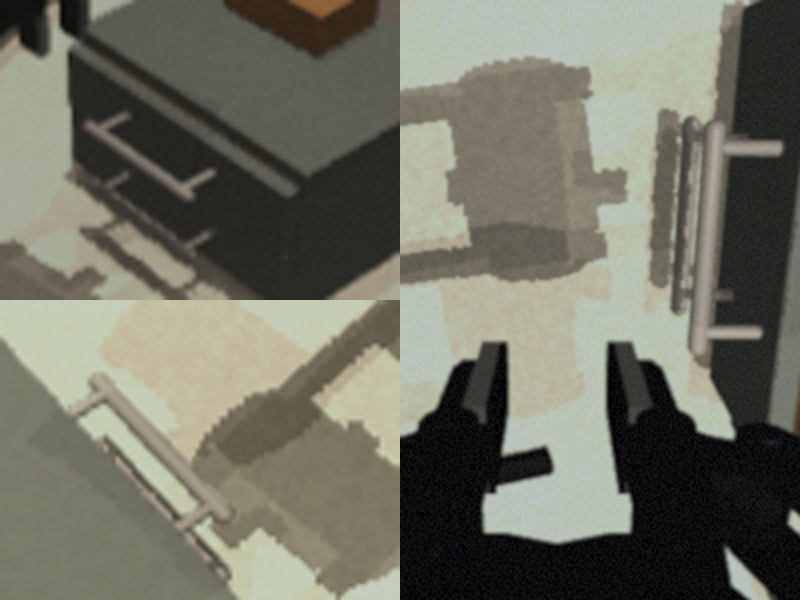

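m2: bar ends are side (253.75,151.75)/(276.75,167.5), scene (225,215)/(256.25,248.75) and wrist2 (327.5,124)/(322,232.5). The drawer is still shut. I'll triangulate across all four views.

Run:
```python
from h import *
np.set_printoptions(precision=1,suppress=True)
A=dict(side2=(253.75,151.75),scene2=(256.25,248.75),wrist2=(327.5,123),wh1=(254,122))
B=dict(side2=(276.75,167.5),scene2=(225,215),wrist2=(321.8,234),wh1=(253.3,234))
for o in(A,B):
    print('all',tri(*o.items())); print('wr',tri(*[(k,o[k]) for k in('wrist2','wh1')])); print('fix',tri(*[(k,o[k]) for k in('side2','scene2')]))
    print({k:onz(k,v,112) for k,v in o.items()})
i=np.load('pics/wrist2.npz');
d=manip.sense();print(d['ee_pos'],proj('wrist2',d['ee_pos']),proj('wrist2',d['ee_pos']-[0,0,17]))
im=cv2.imread('pics/wrist2.png',0)
```

```text
all (array([637.6, 194. , 109.5]), [4.2, 3.2, 0.4, 1.3])
wr (array([637. , 194.4, 111.1]), [0.8, 0.8])
fix (array([637.8, 193.4, 109.5]), [3.7, 3.7])
{'side2': array([639. , 188.7, 112. ]), 'scene2': array([635.7, 196.9, 112. ]), 'wrist2': array([636.8, 193.7, 112. ]), 'wh1': array([637. , 195.2, 112. ])}
all (array([643.9,  74.8, 116.9]), [0.7, 4.1, 2.9, 1.8])
wr (array([643.8,  76. , 124.6]), [0.2, 0.2])
fix (array([643.4,  77.1, 114.9]), [1.4, 1.4])
{'side2': array([646.9,  79.1, 112. ]), 'scene2': array([641.4,  76. , 112. ]), 'wrist2': array([647.8,  70.1, 112. ]), 'wh1': array([644.3,  70.5, 112. ])}
[559.9 130.  240. ] [249.1 226. ] [249.1 216.4]
```

Run:
```python
from h import *
d=manip.sense();q=d['orientation'];R=Ro.from_quat([*q[1:],q[0]]).as_matrix()
for x in(11,0,-11):
  for t in(-30,-20,-10,0,10,17): print(x,t,[np.round(proj('wrist2',d['ee_pos']+R@[x,y,t]),1).tolist() for y in (-13.6,13.6)])
g=cv2.imread('pics/wrist2.png',0);print(g[222:246:2,200:300:3])
```

```text
11 -30 [[223.7, 229.3], [275.0, 229.3]]
11 -20 [[225.2, 222.1], [273.4, 222.1]]
11 -10 [[226.5, 215.7], [271.9, 215.7]]
11 0 [[227.7, 210.0], [270.6, 209.9]]
11 10 [[228.7, 204.8], [269.5, 204.8]]
11 17 [[229.4, 201.5], [268.7, 201.5]]
0 -30 [[224.2, 248.0], [274.4, 248.0]]
0 -20 [[225.6, 239.8], [272.9, 239.8]]
0 -10 [[226.9, 232.5], [271.5, 232.5]]
0 0 [[228.1, 226.0], [270.2, 226.0]]
0 10 [[229.1, 220.2], [269.1, 220.1]]
0 17 [[229.7, 216.4], [268.4, 216.4]]
-11 -30 [[224.7, 266.0], [273.9, 266.0]]
-11 -20 [[226.1, 256.9], [272.4, 256.9]]
-11 -10 [[227.3, 248.8], [271.1, 248.8]]
-11 0 [[228.4, 241.5], [269.9, 241.5]]
-11 10 [[229.4, 235.0], [268.8, 235.0]]
-11 17 [[230.0, 230.8], [268.1, 230.8]]
[[183 183 181 180 178 179 182 184 179 179 182 181 181 176 184 178 183 184
  179 187 191 191 190 188 190 189 189 186 189 191 188 189 190 190]
 [183 178 178 178 176 176 180 181 177 181 180 183 182 174 180 181 182 182
  179 187 192 189 193 190 187 189 186 191 188 188 189 189 190 189]
 [184 181 177 184 179 177 181 184 179 180 182 179 184 179 177 177 183 183
  183 189 191 192 190 191 190 191 19
[... 600 characters left out ...]
 184 180 127  53  51  45   4 137 176 181 180 179 180 177 179 176 180
  182 184 188 190 189 188 164   7  41  58  50 112 191 190 189 188]
 [181 176 172  92  56  57  42   8 136 179 184 179 179 181 182 180 177 180
  182 186 191 193 189 192 164   3  38  56  55  78 184 183 188 192]
 [120  72  71  59  53  59  36  12 136 183 184 182 180 181 181 181 179 181
  180 181 187 189 190 188 160  14  25  55  55  57  74  76 116 188]
 [ 22  10  18  55  59  57  20  17 130 183 181 180 179 179 179 180 184 177
  179 182 189 192 188 191 158  17  13  59  55  55  29  11  24 130]
 [  2  21  35  55  56  53   9   2 127 175 180 177 182 184 183 177 180 180
  183 186 191 192 189 193 157   0   8  51  56  53  37  17   9  32]]
```

The wrist view suggests the fingertips stand about 31 mm *behind* the reported TCP at this opening, against 17 ahead in the text. The miss fits that. I'll check it with the side camera, where the tips are at about (238.7,132.5)/(248.7,129.5).

Run:
```python
from h import *
d=manip.sense();q=d['orientation'];R=Ro.from_quat([*q[1:],q[0]]).as_matrix();p=d['ee_pos']
for t in(-31,-26,17): print(t,[np.round(proj(f,p+R@[0,y,t]),1).tolist() for f in('side2','scene2') for y in(-20,20)])
a=cv2.imread('pics/side2.png')[85:165,200:300];u,v=proj('scene2',p).astype(int);print(u,v)
b=cv2.imread('pics/scene2.png')[max(0,v-40):v+40,u-50:u+50];print('scene crop origin',u-50,max(0,v-40))
cv2.imwrite('pics/m3.png',np.hstack([cv2.resize(np.clip(i.astype(float)*1.6,0,255).astype(np.uint8),(400,320),interpolation=cv2.INTER_CUBIC) for i in(a,b)]))
```

```text
-31 [[238.1, 130.5], [248.8, 125.3], [273.6, 163.4], [258.9, 172.2]]
-26 [[238.1, 132.0], [248.8, 126.7], [273.5, 165.0], [258.9, 173.9]]
17 [[238.7, 144.1], [249.1, 138.8], [273.1, 178.6], [259.0, 187.4]]
266 177
scene crop origin 216 137
```

View pics/m3.png

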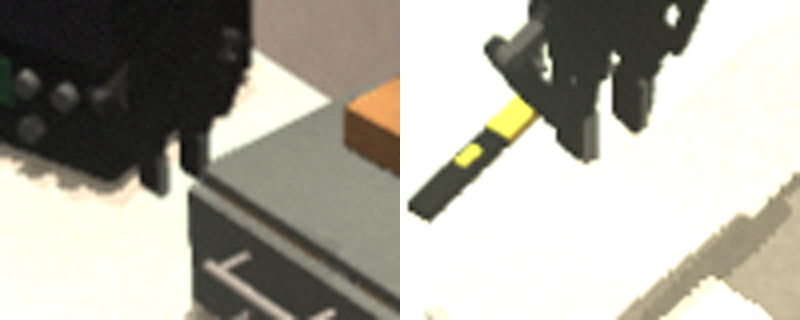

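Side and scene both put the tips near t≈-25, so the reported TCP sits about 42 mm too far ahead. I'll fix the figure by a light touch on the bench at the same opening.

Run:
```python
from h import *
np.set_printoptions(precision=2,suppress=True)
q=quat(.06);manip.line_to([530,130,-10],q,220)
f0=manip.sense()['wrist_force'][2];z=-10
print(f0)
while z>-48:
    z-=1.5;manip.line_to([530,130,z],q,30);s=manip.sense();f=s['wrist_force'][2]-f0
    if abs(f)>3:break
print(z,f,s['ee_pos'],s['time_s'],s['finger_gap'])
manip.line_to([530,130,z+10],q,100);print(manip.sense()['wrist_force'])
```

```text
-0.18486236843566617
-23.5 14.118393649540243 [530.19 130.06 -22.46] 17.9417 0.32261501874442866
[0.51 1.03 0.31]
```

The tips touch at reported z −22.3, so at this opening a tip's height is ee_z + 22.3. I regrasp at ee_z = 77, with a check before pulling.

```bash
cat > pull.py <<'E'
from h import *
np.set_printoptions(precision=1,suppress=True)
yaw=.06;X=np.array([np.cos(yaw),np.sin(yaw),0]);q=quat(yaw);H=np.array([640.3,135,77.])
manip.line_to([560,130,130],q,250);manip.line_to(H+[0,0,53],q,250); manip.line_to(H,q,110)
s=manip.sense();print(s['wrist_force'],s['ee_pos'])
assert abs(s['wrist_force']).max()<8
manip.gripper_to(0);s=manip.sense();print('grip',s['finger_gap']*85,s['gripper_force'],s['wrist_force'],s['time_s'])
assert s['finger_gap']*85>5
manip.line_to(H-X*150,q,110)
print(manip.sense()['wrist_force'])
for d in range(152,172,2):
    manip.line_to(H-X*d,q,40);s=manip.sense();f=s['wrist_force']@X;print(d,round(f,1))
    if abs(f)>22:break
print(s['time_s'],s['finger_gap']*85,s['ee_pos'])
E
python3 pull.py
```

```text
[-0.7 -0.8  0.5] [640.3 135.   77.4]
grip 8.669454090857107 58.761146664619446 [-1.  -0.2  6.7] 20.3417
[0.  5.9 8.8]
152 -1.9
154 -0.8
156 -0.7
158 -1.3
160 -1.1
162 16.3
164 37.9
23.6083 8.531740913016137 [480.6 126.   78.3]
```

The drawer is open and the stop was felt. Now I release, lift and take two wrist views over the drawer.

Run:
```python
from h import *
yaw=.06;X=np.array([np.cos(yaw),np.sin(yaw),0]);q=quat(yaw);H=np.array([640.3,135,77.])
manip.line_to(H-X*160.5,q,60);manip.gripper_to(.32);print(manip.sense()['wrist_force'])
manip.line_to(H-X*160.5+[0,0,55],q,200)
D=np.array([609,133,0])-X*60; qr=quat(yaw+np.pi/2)
manip.movep(D+[0,30,240],qr);snap('wrist','wd1')
manip.line_to(D+[0,-40,240],qr);snap('wrist','wd2');print(manip.sense()['time_s'])
cv2.imwrite('pics/wd.png',np.hstack([cv2.imread(f'pics/wd{i}.png')[:, 56:456] for i in(1,2)]))
```

```text
[-0.21136992  1.10027353  0.3101011 ]
26.7
```

View pics/wd.png

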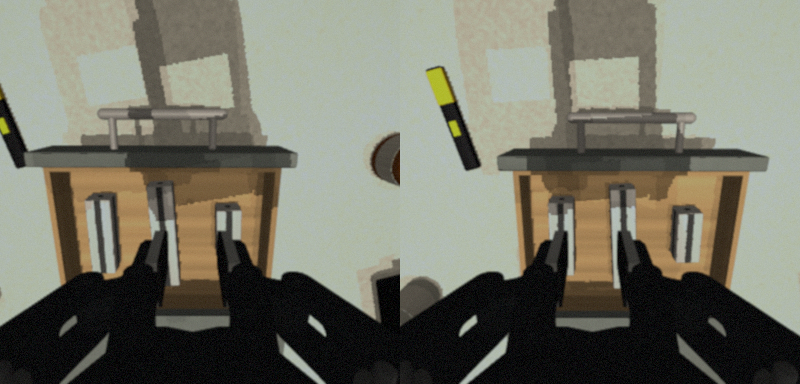

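The three rails in wd.png: left (562,235), middle (622,238), right (686,235). They span 78, 103 and 55 px, so the middle one is rail_long. I'll find its edges numerically by colour (grey against wood).

Run:
```python
from h import *
np.set_printoptions(linewidth=250)
for f,x0,x1 in(('wd2',255,305),('wd1',196,246)):
    im=cv2.imread(f'pics/{f}.png');h=cv2.cvtColor(im,cv2.COLOR_BGR2HSV);print(f)
    for r in list(range(178,192,2))+list(range(195,280,10))+list(range(280,298,2)):
        print(r,''.join('#' if (s<45 and v>90) else ('+' if s<70 and v>50 else('k' if v<=50 else '.')) for _,s,v in h[r,x0:x1]))
```

```text
wd2
178 ..................................................
180 ..................................................
182 ..................................................
184 ............+++.+++++++++++++++++.................
186 ...........++++++++++kkkk++++++++++...............
188 ..........++++++++++++++++++++++++++..............
190 ..........++########++++k++#########+.............
195 ..........++#########+kkkk+#########+.............
205 ............#########+kkkkk+########+.............
215 ...........+##########+++++##########.............
225 ............##########+++++##########.............
235 ............#######kkkkk++++++++#####.............
245 ............+#####+kkkkkkk+++++++++kkkkkkkkkkk....
255 .............#####+kkkkkkkkk++++++++++kkkkkkkkkkkk
265 .............+####+kkkkkkkkkkk+++++kkkkkkkkkkkkkkk
275 ..............######+kkkkkkkkkkkkkkkkkkkkkkkkkkkkk
280 ..............#######kkkkkkkkkkkkkkkkkkkkkkkkkkkkk
282 ..............#######+kkkkkkkkkkkkkkkkkkkkkkkkkkkk
284 ..............#######+kkkkkkkkkkkkkkkkkkkkkkkkkkkk
286 ..............+######+kkkkkkkkkkkkkkkkkkkkkkkkk
[... 957 characters left out ...]
k+++++++++kkkkkkk+#########+............
255 kkkkkkkk+++++++++kkkkkkkkkk+##########............
265 kkkkkkkkkkk++++++kkkkkkkkkkk+#########+...........
275 kkkkkkkkkkkkkkkkkkkkkkkkkkk++##########+..........
280 kkkkkkkkkkkkkkkkkkkkkkkkkkk+++##########..........
282 kkkkkkkkkkkkkkkkkkkkkkkkkkk+++##########..........
284 kkkkkkkkkkkkkkkkkkkkkkkkkk++++##########..........
286 kkkkkkkkkkkkkkkkkkkkkkkkk.........................
288 kkkkkkkkkkkkkkkkkkkkkkkkk.........................
290 kkkkkkkkkkkkkkkkkkkkkkkkk.........................
292 kkkkkkkkkkkkkkkkkkkkkkkk..........................
294 kkkkkkkkkkkkkkkkkkkkkkkk..........................
296 kkkkkkkkkkkkkkkkkkkkkkkk..........................
```

Run:
```python
from h import *
np.set_printoptions(precision=1,suppress=True)
yaw=.06;X=np.array([np.cos(yaw),np.sin(yaw),0]);Y=np.array([-np.sin(yaw),np.cos(yaw),0])
def sh(n,f,uv,z=113):
    p=onz(f,uv,z);print(n,f,p,'X,Y',p@X,p@Y)
for f,o in(('wd2',dict(mid195=(279.2,195),mid225=(279.5,225),L190=(266.5,190),R190=(291.3,190),L235=(266.8,235),R235=(292,235),L284=(269,284),endB=(272,289.3),endT0=(279,183.5),endT1=(279,189))),('wd1',dict(mid195=(215.5,195),mid225=(218.5,225),R195=(228.8,195),L205=(204.8,205),R205=(229,205),R275=(234.8,275),endB=(231,285.3),endT0=(214,181),endT1=(214,186)))):
    for k,v in o.items(): sh(k,f,v)
# heights
print(tri(('wd2',(279.4,205)),('wd1',(216.5,201.5))),tri(('wd2',(272,289.3)),('wd1',(272-62,285.3))))
```

```text
mid195 wd2 [562.8 123.  113. ] X,Y 569.1486352112788 89.07620596710564
mid225 wd2 [598.2 126.6 113. ] X,Y 604.763269851504 90.5155005884653
L190 wd2 [557.9 108.7 113. ] X,Y 563.4197107877127 75.01531735890495
R190 wd2 [556.3 135.7 113. ] X,Y 563.4493781561819 102.12872890779431
L235 wd2 [611.5 113.2 113. ] X,Y 617.1515296749583 76.31598765714669
R235 wd2 [609.8 142.1 113. ] X,Y 617.1836162128535 105.25833477604618
L284 wd2 [676.2 120.9 113. ] X,Y 682.194576101972 80.16714444551235
endB wd2 [683.4 125.2 113. ] X,Y 689.6902854623196 83.9888312748036
endT0 wd2 [549.8 121.6 113. ] X,Y 556.097455491279 88.45648449273003
endT1 wd2 [556.  122.2 113. ] X,Y 562.2992362141002 88.64651166152294
mid195 wd1 [566.2 122.9 113. ] X,Y 572.5887604650758 88.68997865197092
mid225 wd1 [601.5 127.1 113. ] X,Y 608.0878941784715 90.84145096832297
R195 wd1 [565.4 137.4 113. ] X,Y 572.6113807182024 103.26821896318364
L205 wd1 [578.5 111.3 113. ] X,Y 584.1460600350339 76.42800761985022
R205 wd1 [576.9 138.1 113. ] X,Y 584.1872079358532 103.24110755784505
R275 wd1 [665.1 148.5 113. ] X,Y 672.8080924283579 108.30760729442034
endB wd1 [679.6 144.5 113. ] X,Y 687.0798456504456 103.47815619486724
endT0 wd1 [550.5 120.9 113. ] X,Y 556.7904194253257 87.62451315584057
endT1 wd1 [556.1 121.  113. ] X,Y 562.3779804442909 87.41979254836534
(array([573.8, 124.2, 113.7]), [0.3, 0.3]) (array([665.5, 121.8, 136.7]), [0.9, 0.9])
```

Rail centre is (618.8,128.6), yaw ≈0.105. Width measures 28, length 126 and top z 113.7, so the sizes check. Its far end is right at the cabinet front, so I lift slightly, draw it toward the robot and only then raise it.

```bash
cat > grasp.py <<'E'
from h import *
np.set_printoptions(precision=1,suppress=True)
yaw=.06;X=np.array([np.cos(yaw),np.sin(yaw),0]);q=quat(.105+np.pi/2);G=np.array([618.8,128.6,66.])
manip.gripper_to(.5)
manip.movep(G+[0,0,75],q);manip.line_to(G+[0,0,25],q,150);manip.line_to(G,q,60)
s=manip.sense();print(s['wrist_force'],s['ee_pos'],s['time_s']);assert abs(s['wrist_force']).max()<8
manip.gripper_to(0);s=manip.sense();print('grip',s['finger_gap']*85,s['gripper_force'],s['wrist_force'],s['ee_pos']);assert s['finger_gap']>.2
manip.line_to(G+[0,0,6],q,40);print(manip.sense()['wrist_force'])
manip.line_to(G-X*18+[0,0,7],q,60);print(manip.sense()['wrist_force'])
manip.line_to(G-X*18+[0,0,95],q,150);s=manip.sense();print(s['wrist_force'],s['finger_gap']*85,s['time_s'])
qc=quat(.01+np.pi/2);C=np.array([491.,-376.5,11.])
manip.movep(C+[0,0,95],qc);manip.line_to(C+[0,0,45],qc,150);snap('wrist','wp1');s=manip.sense();print(s['finger_gap']*85,s['gripper_force'],s['ee_pos'],s['time_s'],s['q'])
snap('scene','scene3');snap('side','side3')
c=lambda f,x,y,w,h,k:cv2.resize(np.clip(cv2.imread(f'pics/{f}.png')[y:y+h,x:x+w].astype(float)*1.5,0,255).astype(np.uint8),None,fx=k,fy=k,interpolation=cv2.INTER_CUBIC)
cv2.imwrite('pics/m4.png',np.hstack([np.vstack([c('scene3',145,80,100,75,4),c('side3',295,265,100,75,4)]),c('wp1',156,60,200,300,2)]))
E
python3 grasp.py
```

```text
[ 0.5 -0.2  1. ] [618.7 128.6  65.8] 28.625
grip 26.86568724173122 60.15252113342285 [0.2 0.3 4.3] [619.1 128.7  66.6]
[-0.4 -0.6 -2.5]
[ 0.4 -0.8 -2.2]
[ 0.1 -0.6 -2.5] 27.014098055175843 30.3833
26.955774741844362 60.25360107421875 [ 491.5 -376.6   57.1] 32.8 [-0.7  0.1  1.7  0.   1.3 -2.3]
```

View pics/m4.png

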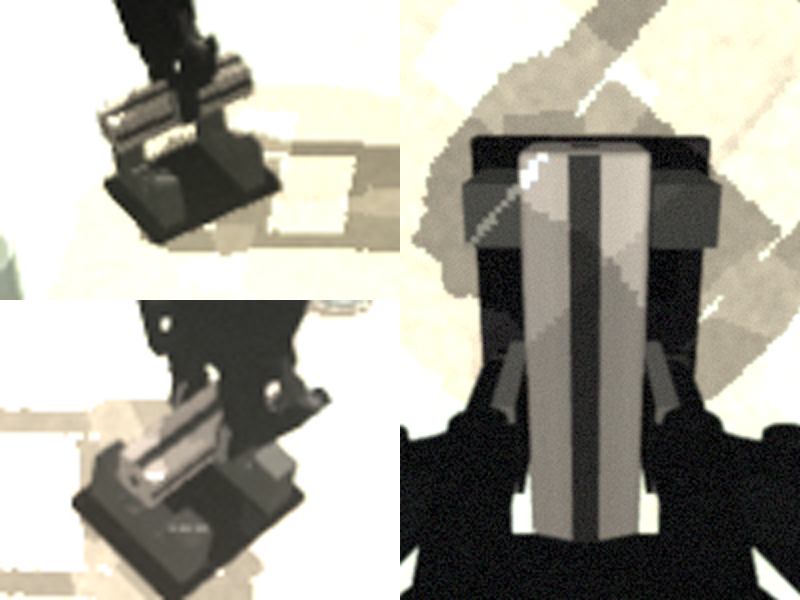

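The rail is held level. In the wrist crop it spans columns 518–650 (centre 584), the U-block 465–718 (centre 591.5) and the plate's end edge is at row 137. I'll turn this into a correction.

Run:
```python
from h import *
np.set_printoptions(precision=1,suppress=True)
P=lambda x,y,z:onz('wp1',(156+(x-400)/2,60+y/2),z)
s=manip.sense();print(s['ee_pos'])
print('block front edge',P(466,247,50),P(718,247,50),'block back',P(466,180,50),P(718,180,50),'plate end',P(472,137,10),P(710,137,10))
b=s['ee_pos'][2]+19
print('rail end L,R top',P(518,150,b+28),P(650,150,b+28),'bottom end',P(584,143,b),'far', P(532,535,b+28),P(638,535,b+28))
```

```text
[ 491.6 -376.8   57.4]
block front edge [ 463.  -415.9   50. ] [ 462.2 -335.4   50. ] block back [ 441.6 -414.8   50. ] [ 440.9 -337.1   50. ] plate end [ 431.2 -420.2   10. ] [ 430.3 -331.7   10. ]
rail end L,R top [ 427.8 -392.3  104.4] [ 427.5 -364.8  104.4] bottom end [ 428.2 -378.5   76.4] far [ 525.4 -391.   104.4] [ 525.1 -363.6  104.4]
```

The rail is about 2 mm too far toward −y, and x and yaw agree. I correct that and lower it with force checks.

Run:
```python
from h import *
np.set_printoptions(precision=1,suppress=True)
q=quat(.01+np.pi/2);C=np.array([491.,-374.5,0])
manip.line_to(C+[0,0,56],q,60);manip.line_to(C+[0,0,18],q,70)
f0=manip.sense()['wrist_force'];print(f0)
z=18.
while z>5:
    z-=1;manip.line_to(C+[0,0,z],q,30);s=manip.sense();f=s['wrist_force']-f0
    if np.linalg.norm(f)>6:break
print(z,f,s['ee_pos'],s['time_s'])
```

```text
[-0.6 -0.4 -2. ]
11.0 [-1.6  2.6  7. ] [ 491.1 -374.6   11.6] 35.5917
```

Contact came at 11, exactly the seat height. I release, lift and check the result numerically.

Run:
```python
from h import *
np.set_printoptions(precision=1,suppress=True,linewidth=250)
q=quat(.01+np.pi/2);C=np.array([491.,-374.5,0])
manip.gripper_to(.5);print(manip.sense()['wrist_force'])
manip.line_to(C+[0,0,40],q,80)
manip.line_to(C+[45,0,170],q,250);snap('wrist','wp2');print(manip.sense()['time_s'],manip.sense()['wrist_force'])
im=cv2.imread('pics/wp2.png');h=cv2.cvtColor(im,cv2.COLOR_BGR2HSV)
c=[proj('wp2',[490.5+dx,-375.7,58]) for dx in(-62.5,0,62.5)];print(c)
u0=int(c[0][0])-45
for r in range(int(c[0][1])-14,int(c[2][1])+12,4): print(r,''.join('#' if v>110 else('+' if v>60 else '.') for v in h[r,u0:u0+90,2]))
print('u0',u0)
```

```text
[-0.6  0.7 -0.5]
37.1583 [-0.1  0.4 -0.5]
[array([249.3,  71.7]), array([248.6, 140.7]), array([248. , 201.3])]
57 ############################################################++++++++++++++++++++++########
61 #########################################################+++++++++++++++++++++############
65 #######################################################+++++++++++++++++++++##############
69 ###################################################+++++++++++++++++++++##################
73 ########################################++.....++#######++++++++++++++####################
77 ########################################+......++##########++++++++#######################
81 ####+........................+##########+......++##########+.........................+####
85 ####+........................###########+.......+##########+..........................+###
89 ####+++++++++++++++++++++....++#########+......++##########+.....+++++++++++++++++++++####
93 ####++++++++++++++++++++....+++#########+.......+###########++++++++++++++++++++++++++####
97 ####+++++++++++.++....+......++#########+....
[... 2012 characters left out ...]
....................++++####
185 #######+.......................+++++++++++......++##++++++........................+#####++
189 ###############################+++++++++++......+++++++++++++++++++++++++++++++#####++++++
193 ###############################+++++++++++......++++++++++++++++++++++++++++####+++++++###
197 ################################++++++++++......+++++++++++++++++++++++++#####+++++#######
201 ###########################################+#########+#+++++++++++++######++++++++++++####
205 ###########################################################+++++++#####+++++++++++++++++##
209 ###################################################################+++++++++++++++++++++++
u0 204
```

The rail lies at rows 71–200 against a predicted 71.7–201.3, and is centred between the block sides. So it is seated, straight and centred. Now I shut the drawer.

Run:
```python
from h import *
np.set_printoptions(precision=1,suppress=True)
yaw=.06;X=np.array([np.cos(yaw),np.sin(yaw),0]);q=quat(yaw);H=np.array([640.3,135,77.]);S=H-X*160.5
manip.gripper_to(.32)
manip.movep(S+[0,0,95],q);manip.line_to(S,q,120)
s=manip.sense();print(s['wrist_force'],s['time_s']);assert abs(s['wrist_force']).max()<8
manip.gripper_to(0);s=manip.sense();print('grip',s['finger_gap']*85,s['gripper_force']);assert s['finger_gap']*85>5
manip.line_to(H-X*8,q,100);print(manip.sense()['wrist_force'])
for d in np.arange(-6,12,1.5):
    manip.line_to(H+X*d,q,30);s=manip.sense();f=s['wrist_force']@X;print(d,round(f,1),s['ee_pos'][0])
    if abs(f)>22:break
print(s['time_s'])
```

```text
[-0.2  0.4  0.3] 40.4417
grip 8.672853297577644 58.666555881500244
[ 1.4 -3.1  6.7]
-6.0 0.5 635.0069886711249
-4.5 0.6 636.4789622585932
-3.0 0.6 637.9622063654782
-1.5 0.9 639.4584253622445
0.0 0.8 640.960836165372
1.5 1.1 642.4475889873344
3.0 -15.3 642.5078246831374
4.5 -28.2 642.5387206308953
44.425
```

Shut: total travel was 162.0, matching the drawer's stroke. Next I release, lift clear and check for disturbance against the first pictures.

Run:
```python
from h import *
np.set_printoptions(precision=1,suppress=True)
yaw=.06;X=np.array([np.cos(yaw),np.sin(yaw),0]);q=quat(yaw);H=np.array([640.3,135,77.])
manip.line_to(H+X*2.2,q,30);manip.gripper_to(.32);s=manip.sense();print(s['wrist_force'])
manip.line_to(H+X*2.2+[0,0,80],q,120)
manip.movep([350,500,230],quat(1.0))
s=manip.sense();print(s['time_s'],s['wrist_force'])
for f in('scene','side'):
    snap(f,f+'9');a,b=[cv2.GaussianBlur(cv2.imread(f'pics/{f}{k}.png'),(5,5),0) for k in'09']
    for n,p in dict(bottle=[794,-185,60],beaker=[704,-312,30],jar=[522,455,45],knife=[499,-102,8],handle=[641,135,112],low=[641,135,49],cradle=[490.5,-375.7,50]).items():
        u,v=proj(f+'0',p).astype(int);w=16;A,B=[i[max(0,v-w):v+w,u-w:u+w].astype(np.float32).mean(2) for i in(a,b)]
        print(f,n,'shift',np.array(cv2.phaseCorrelate(A.copy(),B.copy())[0]),'diff',abs(A-B).mean())
```

```text
[ 0.2  0.3 -0.4]
47.5333 [-0.4 -0.7  0.9]
scene bottle shift [-0.  0.] diff 2.8870444
scene beaker shift [0. 0.] diff 3.015625
scene jar shift [0. 0.] diff 0.7910156
scene knife shift [ 0. -0.] diff 3.2509766
scene handle shift [-0.2  0. ] diff 6.792643
scene low shift [-0.3  0.2] diff 5.952149
scene cradle shift [0.1 0.5] diff 16.597332
side bottle shift [-0.1  0. ] diff 1.3535156
side beaker shift [0. 0.] diff 1.4111327
side jar shift [0. 0.] diff 1.538737
side knife shift [ 0. -0.] diff 1.5166018
side handle shift [ 0.2 -0.2] diff 4.344075
side low shift [ 0.2 -0.2] diff 4.88444
side cradle shift [-0.1  0.2] diff 33.72331
```

Nothing was disturbed, the drawer is shut and the rail is in the cradle, so I hand in.

```bash
python3 -c "
from plant import manip
print(manip.job_done())"
```

```text
the job is handed in; nothing more can be done
None
```

The job is handed in at about 47.5 s of the 72 s: the long rail is seated and centred in the black cradle, the top drawer is shut with the two shorter rails left in it (not re-imaged afterwards), and the before/after pictures show no shift of the bench items or the lower drawer; the first handle grasp missed because the fingertips sit roughly 40 mm behind where the text puts them, which I corrected by touching the bench.

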